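# Close the tin of the trimmed cake with its slide-in lid

## Robot

A 7-joint arm with a two-finger parallel gripper is mounted at the origin on the work surface. World frame = base frame: x ahead of the robot, y to its left, z up, the work surface at z = 0. Lengths are in m, angles in rad, forces in N, time in s.
With the tool pointing down it reaches from about 0.4 to 0.925 m from the base axis. Payload 4.1 kg.
Tool frame: the origin (TCP) lies midway between the tips of the shut fingers; the grasp point (between the pads) lies 19 mm behind it; z points along the fingers, y is the line along which they close (so a half turn about z gives the same grasp; the last joint's range is limited). The gripper opens to 85 mm and grips with 20 to 120 N. Pads are 22 mm wide; open, the fingers measure 114 mm over their backs; the gripper's body (76 mm by 85 mm) begins 54 mm behind the grasp point. The pads swing forward as they close: fully open they stand 13 mm farther back than shut.
Start: joints at [1.033, 0.398, 0.045, 1.537, -0.019, 1.207, -0.051], TCP at [0.276, -0.588, 0.231] pointing down, gripper open.
Joint ranges: [-2.82, 2.82], [-0.49, 2.23], [-1.37, 1.46], [0, 2.46], [-1.36, 4.5], [0.23, 2], [-2.94, 2.94]. Speed limits (rad/s): [2.57, 2.57, 3.14, 3.14, 3.14, 3.14, 3.14].

## Interface

Orientations are given as a unit quaternion [x, y, z, w].
In Python, from rig import bot, snapshot gives the robot as it stands. The module is installed in compiled form; this text tells all that it offers.
- The arm moves only by the tool play_rows, never from a script. Its arguments are lists of equal length, an entry for each row: "dp": the shift along the tool's x, y, z in mm, a list of three; "delta_rot": the turn, a rotation vector about the tool's x, y, z in degrees, a list of three; "claw": the opening in per cent of the stroke, from 0 (shut) to 100 (fully open). A call has 1 to 20 rows; each row shifts and turns the commanded pose from where the row before left it, along the tool's axes as they then stand; what a row does not reach is not made up. A row lasts 1/10 s, in which the tool goes at most 50 mm and 8.59 degrees, less where a joint would pass 70% of its speed; a pose out of reach is approached as far as the arm can. A call with a gripper value outside its range is refused whole. The fingers move at their own pace and stop on an object; "force" is the grip in N (left out, the last holds). Time passes only in rows, so rows that do not move let the fingers close. It gives the time, the measured TCP pose, the force, the opening and the grip force at its end, in the units of the state.
- bot.state(): the state, without advancing time (a new reading comes with each control period).
- snapshot(name): name is "scene" or "side" or "wrist"; returns a dict with "pixels" (400x640x3 uint8, red, green, blue), "K" (3x3 intrinsics, pixels), "rvec" (rotation vector, rad) and "tvec" (3), from world to camera coordinates, as OpenCV has them. Camera axes: x right, y down, z forward; pixel columns grow to the right and rows downward; lengths in m; the calibration is good to about 2 mm. A picture is of the moment at which its call begins. There is no depth.
- bot.sign_off(): hands the job in; it is judged then, once.
The state is a dict: "time": time; "joint_positions": joint angles; "joint_vel": joint speeds; "effort": joint torques, N m; "eef_pos": TCP position; "tcp_rot": TCP orientation; "force": force on the tool from outside, world axes, zero at the start; "ft_torque": the same for the moment, N m; "opening": finger opening in m; "grip_force": force on a finger pad.
Only numpy, scipy, OpenCV 4.12 (cv2) and the standard library are available. Lean on these libraries where they do the work, as an engineer would, in place of code of your own. Each camera call takes 0.05 s, during which the arm holds its last target. There are 200 camera calls.

## Task

Of the two cake tins on the stand, close the one whose cake has been trimmed level below the rim; the cake that still domes above its tin stays uncovered. Lay the lid on that tin's support tongue with its plain end started between the guides and let go of it; then slide it under the guides, fully home against the stop (the upright tab at its rear end is there for that). Leave the cakes and everything else on the table where they are and do not press on the cakes.

Things in the scene. Friction and masses are not known exactly. Their poses are not given: they have to be found in the camera images.
- stand: Bare steel stand fixed to the table, two equal open loaf tins side by side. Origin on the table midway between them; +x is the direction in which a lid slides shut, z up. The tins' centre lines lie at y = +65 and -65 mm. Each tin is 150 mm long (x -75 to +75), open at the top, 54 mm wide inside; the lid lies on side ledges 70 mm high.
- bay_a (a point): Centre of the tin at stand y = +65 mm, at ledge height (z 70 mm), axes as the stand's: the lid's origin is here when that tin is shut. The lid runs between two side fences 74 mm apart inside, 82 outside, top at z 85; lips 3 mm thick and 54 mm apart overhang the channel from x = -45 mm on, with 12 mm height under them; a stop closes it at x = +75
- bay_b (a point): The same point of the other tin, at stand y = -65 mm: centre of the tin at ledge height (z 70 mm), where the lid's origin is when that tin is shut. Same guides, lips and stop
- tongue_a (a point): Middle of the top of the support tongue of the tin at y = +65: a flat bar 30 mm wide at ledge height (z 70 mm) on the tin's centre line, stand x -185 to -75 mm, in front of the tin's open mouth (x = -75). From x -98 to -75 the fences flare out to about 84 mm apart as a lead-in
- tongue_b (a point): The same point of the same tongue of the tin at y = -65
- lid: Loose flat aluminium lid, 150 mm long (x), 66 mm wide (y), plate 8 mm thick, about 250 g, lying tab up on its rest. Origin at the centre of its underside; +x points to the plain end, which goes into the tin first; the tab is at the -x end. Its plain sides can be gripped across the 66 mm width
- lid_rest: Low white plastic block fixed to the table under the middle of the lid at the start, 110 mm long (x), 34 mm wide, 25 mm high: the lid's underside starts 25 mm above the table and its sides overhang the rest by 16 mm. Origin at the centre of its underside
- lid_tab (a point): Centre of the lid's upright tab, 70 mm from the lid's origin towards its -x end and 25 mm above its underside. The tab is 10 mm thick (along the lid's x), 40 mm wide (y), and rises 28 mm above the plate, to 36 mm above the underside
- loaf_level: Brown loaf cake, 130 x 46 x 52 mm, trimmed flat, lying in one of the two tins with its top 14 mm below the ledges. Origin at the centre of its underside, x along its length
- loaf_domed: Brown loaf cake, 130 x 46 mm, untrimmed: its rounded top rises to 95 mm above the table, 25 mm above the ledges, in the other tin. Origin at the centre of its underside, x along its length
- bowl: Bystander: steel mixing bowl, 170 mm across, 75 mm high; origin at the centre of its underside
- shaker: Bystander: aluminium sugar shaker, 60 mm across, 95 mm high; origin at the centre of its underside
- palette: Bystander: palette knife, 220 mm long, lying on the table along its x axis; origin on the table under its middle
- jar: Bystander: white plastic jar, 70 mm across, 110 mm high; origin at the centre of its underside
Mind the look-alikes: they are no part of the job. Leave any black or blue look-alike of the lid alone.

How it is judged:
By the outcome, as a careful person would: the job done as asked, in the order asked, and still so for the second after the job is handed in, with the robot touching nothing.
It also fails if it takes over 51 s, if anything falls off the work surface, if the arm or the gripper's body presses on something with over 40 N, if the wrist force passes 120 N, or if a joint passes its speed limit or range.

## Working session

There is one attempt and no reset: what is moved stays moved. The work goes in short steps, Python scripts to look and compute and a tool call to move; the robot and the scene stay as the last step left them, time stands still between calls to the robot, and variables do not carry over. Pictures are saved under pics/ and viewed, at most 11 in all, crops included, and the job is handed in when it is done.

Besides the shell and the picture viewer there is one more tool, called after "Emit:" as name(argument=value, ...) on one line, values as JSON. play_rows: Moves the arm, as the interface text tells. Its arguments: {"type":"object","properties":{"dp":{"type":"array"},"delta_rot":{"type":"array"},"claw":{"type":"array"},"force":{"type":"number"}},"required":["dp","delta_rot","claw"]}

```bash
mkdir -p pics; cat > h.py <<'E'
import numpy as np, cv2
from rig import bot, snapshot
def snap(n,f=None):
    s=snapshot(n); s['R']=cv2.Rodrigues(np.array(s['rvec'],float))[0]; s['t']=np.array(s['tvec'],float).ravel(); s['K']=np.array(s['K'])
    if f: cv2.imwrite('pics/'+f,s['pixels'][:,:,::-1])
    np.savez('pics/%s.npz'%(f or n),**s)
    return s
def load(f): return dict(np.load('pics/%s.npz'%f))
def cast(s,uv,z):
    d=s['R'].T@np.linalg.inv(s['K'])@np.array([uv[0],uv[1],1.]); c=-s['R'].T@s['t']
    return c+d*(z-c[2])/d[2]
def proj(s,p):
    q=s['K']@(s['R']@np.array(p,float)+s['t']); return q[:2]/q[2]
E
python3 - <<'E'
from h import *
for n in ['scene','side']:
    s=snap(n,n+'1.png'); print(n,-s['R'].T@s['t'])
print({k:np.round(v,3) for k,v in bot.state().items()})
E
```

```text
scene [1.19326502 0.76276225 0.78939432]
side [0.04179067 0.77035239 1.01676573]
{'time': np.float64(0.1), 'joint_positions': array([ 1.033,  0.399,  0.045,  1.538, -0.019,  1.207, -0.051]), 'joint_vel': array([-0.001, -0.001, -0.   , -0.003, -0.001, -0.002,  0.   ]), 'effort': array([ 4.0000e-03, -4.7626e+01,  1.3710e+00, -2.5495e+01,  1.2000e-02,
        5.0000e-03, -0.0000e+00]), 'eef_pos': array([ 0.276, -0.588,  0.23 ]), 'tcp_rot': array([ 0.976,  0.218, -0.   , -0.001]), 'force': array([ 0.014, -0.188,  0.303]), 'ft_torque': array([ 0.017, -0.031, -0.028]), 'grip_force': np.float64(0.0), 'opening': np.float64(0.086)}
```

View pics/scene1.png

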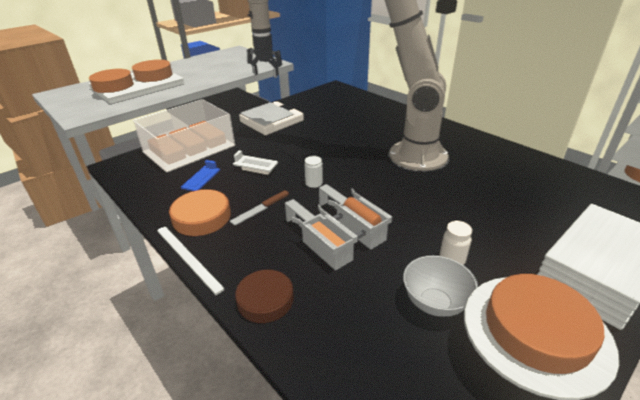

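View pics/side1.png

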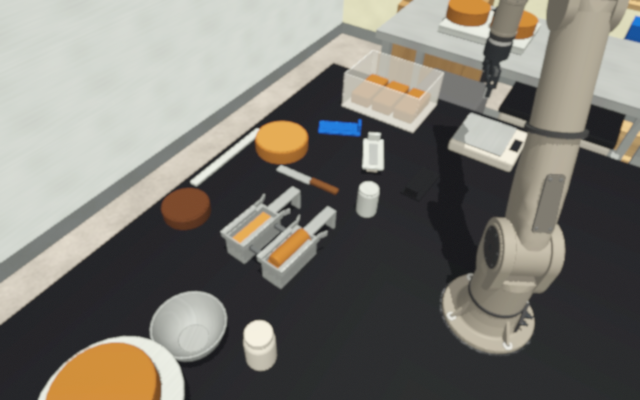

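The lid is at scene (255,163) and side (373,152), with the blue look-alike next to it. The level cake is in the tin at scene (325,238) / side (252,230), and the domed one is at scene (362,212) / side (290,247). I'll zoom in for accurate corner picks.

```bash
python3 - <<'E'
from h import *
a=cv2.imread('pics/scene1.png');b=cv2.imread('pics/side1.png')
def c(i,x,y,w,h,k): return cv2.resize(i[y:y+h,x:x+w],None,fx=k,fy=k,interpolation=cv2.INTER_CUBIC)
A=c(a,280,175,120,100,3.33);B=c(b,215,180,130,110,3.0)
C=c(a,225,145,60,35,6.66);D=c(b,350,125,50,50,5)
o=np.zeros((600,800,3),np.uint8)
for im,x,y in((A,0,0),(B,400,0),(C,0,340),(D,400,340)):
    h=min(im.shape[0],600-y);w=min(im.shape[1],800-x);o[y:y+h,x:x+w]=im[:h,:w]
cv2.imwrite('pics/crop1.png',o)
E
```

```text
(no output)
```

View pics/crop1.png

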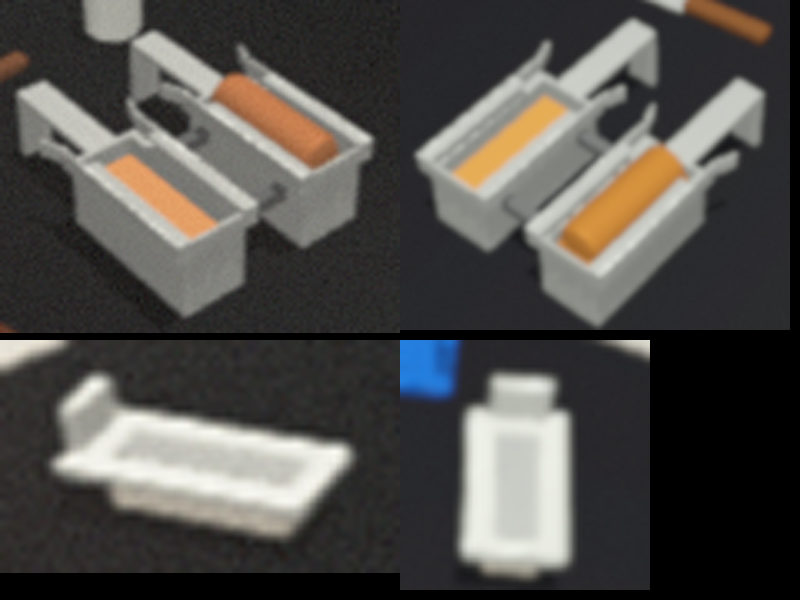

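```bash
python3 - <<'E'
from h import *
a=load('scene1.png');b=load('side1.png')
A=lambda x,y:(280+x/3.33,175+y/3.33); B=lambda x,y:(215+(x-400)/3,180+y/3)
C=lambda x,y:(225+x/6.66,145+(y-340)/6.66); D=lambda x,y:(350+(x-400)/5,125+(y-340)/5)
f=lambda n,s,p,z:print(n,np.round(cast(s,p,z)*1000,0)[:2])
for n,x,y,z in(('L tongue',18,92,.07),('L tongue2',45,80,.07),('L stop',185,247,.085),('L stop2',257,205,.085),('D tong',131,42,.07),('D tong2',155,32,.07),('D stop',302,178,.085),('D stop2',372,140,.085)): f('sc '+n,a,A(x,y),z)
for n,x,y,z in(('L tongue',628,20,.07),('L tongue2',656,33,.07),('L stop2',418,155,.085),('L stop',487,195,.085),('D tong',735,80,.07),('D tong2',763,93,.07),('D stop',528,228,.085),('D stop2',597,272,.085)): f('sd '+n,b,B(x,y),z)
for x,y in((52,465),(300,518),(352,455)): f('sc lid',a,C(x,y),.033)
for x,y in((465,410),(570,412),(571,565),(460,560)): f('sd lid',b,D(x,y),.033)
f('sc tabtop',a,C(98,375),.061);f('sd tabtop',b,D(523,375),.061)
# lid mask centroid, side
E
```

```text
sc L tongue [624. -38.]
sc L tongue2 [595. -35.]
sc L stop [669. 225.]
sc L stop2 [594. 230.]
sc D tong [497. -26.]
sc D tong2 [469. -22.]
sc D stop [544. 232.]
sc D stop2 [464. 240.]
sd L tongue [625. -34.]
sd L tongue2 [592. -34.]
sd L stop2 [669. 224.]
sd L stop [591. 225.]
sd D tong [495. -23.]
sd D tong2 [464. -24.]
sd D stop [540. 234.]
sd D stop2 [465. 238.]
sc lid [ 584. -404.]
sc lid [ 519. -263.]
sc lid [ 459. -296.]
sd lid [ 580. -399.]
sd lid [ 520. -438.]
sd lid [ 446. -297.]
sd lid [ 508. -260.]
sc tabtop [ 535. -427.]
sd tabtop [ 551. -422.]
```

Stand: bay_b holds the level cake, with its origin at about (624,149) and heading 85.2°. The lid is at about (517,-350), heading 116°. I'll move above the lid and check with the wrist camera.

Emit:
play_rows(dp=[[32,-11.3,0],[32,-11.3,0],[32,-11.3,0],[32,-11.3,0],[32,-11.3,0],[32,-11.3,0],[32,-11.3,0],[32,-11.3,0],[32,-11.3,0],[32,-11.3,0]], delta_rot=[[0,0,0],[0,0,0],[0,0,0],[0,0,0],[0,0,0],[0,0,0],[0,0,0],[0,0,0],[0,0,0],[0,0,0]], claw=[100,100,100,100,100,100,100,100,100,100])

```text
time: 1.1
eef_pos: [0.5184, -0.349, 0.2308]
tcp_rot: [0.976, 0.218, -0.0, -0.0]
force: [0.1, -0.1, -0.6]
opening: 0.0855
grip_force: 0.0
```

Emit:
play_rows(dp=[[0,0,0],[0,0,0],[0,0,0],[0,0,0],[0,0,0],[0,0,0],[0,0,0],[0,0,0],[0,0,0],[0,0,0],[0,0,0],[0,0,0],[0,0,0]], delta_rot=[[0,0,-8.2],[0,0,-8.2],[0,0,-8.2],[0,0,-8.2],[0,0,-8.2],[0,0,-8.2],[0,0,-8.2],[0,0,-8.2],[0,0,-8.2],[0,0,-8.2],[0,0,-8.2],[0,0,0],[0,0,0]], claw=[100,100,100,100,100,100,100,100,100,100,100,100,100])

```text
time: 2.4
eef_pos: [0.5175, -0.3502, 0.231]
tcp_rot: [0.536, 0.844, -0.0, -0.0]
force: [0.3, -0.7, 0.7]
opening: 0.0852
grip_force: 0.0
```

```bash
python3 - <<'E'
from h import *
s=snap('wrist','wrist1.png')
from scipy.spatial.transform import Rotation as R
st=bot.state(); r=R.from_quat(st['tcp_rot']).as_matrix()
print(st['eef_pos'],np.degrees(np.arctan2(r[1,0],r[0,0])),r[:,2],-s['R'].T@s['t'],st['joint_positions'])
E
```

```text
[ 0.51764797 -0.35016769  0.23103367] 115.1951313844471 [-4.25693341e-04  1.94151831e-04 -9.99999891e-01] [ 0.48302797 -0.27675295  0.37367666] [ 0.80062459  0.37109487 -0.36130321  1.59147096  0.13773971  1.20469294
  0.8521151 ]
```

View pics/wrist1.png

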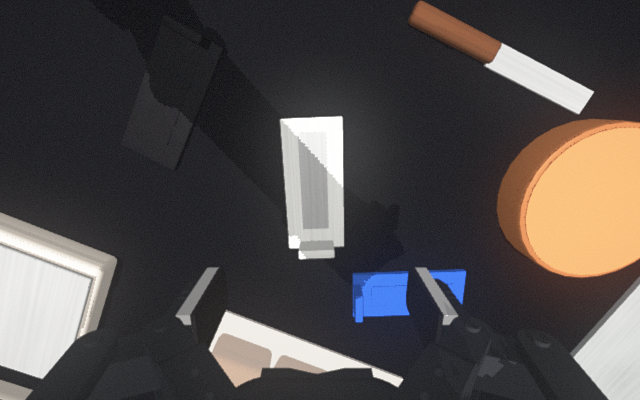

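The wrist view shows the lid with corners at (281,120), (342,117), (344,247) and (289,249), and its tab at (317,249). The black look-alike is around (175,100) and the blue one around (410,292). Both are clear of the grasp.

```bash
python3 - <<'E'
from h import *
s=load('wrist1.png'); g=s['pixels'].min(2)
m=(g>75).astype(np.uint8); m[:100]=0;m[262:]=0;m[:,:265]=0;m[:,352:]=0
m=cv2.morphologyEx(m,cv2.MORPH_CLOSE,np.ones((7,7)))
print([c.ravel().tolist() for c in [cv2.convexHull(max(cv2.findContours(m,0,2)[0],key=cv2.contourArea))]])
P=np.array([cast(s,p,.033)[:2]*1000 for p in((280.5,119),(343,116.5),(344.5,247.5),(289,249.5))])
print(P.round(0),'centre',P.mean(0))
print([np.linalg.norm(P[i]-P[(i+1)%4]).round(1) for i in range(4)])
for i,j in((3,0),(2,1)): d=P[j]-P[i];print(np.degrees(np.arctan2(d[1],d[0])))
E
```

```text
[[341, 115, 342, 116, 343, 118, 344, 228, 344, 245, 334, 257, 331, 258, 306, 259, 299, 259, 298, 258, 288, 247, 281, 150, 279, 122, 279, 119, 281, 118, 291, 117, 312, 116, 340, 115]]
[[ 455. -306.]
 [ 513. -276.]
 [ 583. -410.]
 [ 523. -440.]] centre [ 518.61078949 -358.03756288]
[np.float64(65.5), np.float64(150.6), np.float64(66.5), np.float64(150.7)]
116.96706921303303
117.35834689039804
```

Emit:
play_rows(dp=[[0,0,0],[-7.5,-2.7,0],[0,0,40],[0,0,40],[0,0,40],[0,0,40],[0,0,30],[0,0,0],[0,0,0]], delta_rot=[[0,0,-2],[0,0,0],[0,0,0],[0,0,0],[0,0,0],[0,0,0],[0,0,0],[0,0,0],[0,0,0]], claw=[100,100,100,100,100,100,100,100,100])

```text
time: 3.35
eef_pos: [0.5192, -0.3586, 0.0416]
tcp_rot: [0.52, 0.854, -0.0, 0.0]
force: [0.5, -0.1, 0.5]
opening: 0.0854
grip_force: 0.0
```

```bash
python3 - <<'E'
from h import *
s=snap('wrist','wrist2.png'); print(bot.state()['eef_pos'])
for p in((-75,33),(75,33),(75,-33),(-75,-33)):
    a=np.radians(117.2);q=np.array([518.6,-358])+[p[0]*np.cos(a)-p[1]*np.sin(a),p[0]*np.sin(a)+p[1]*np.cos(a)];print(proj(s,[q[0]/1e3,q[1]/1e3,.033]))
E
```

```text
[ 0.52017695 -0.35908374  0.04293081]
[262.29597399 370.38129324]
[245.08752178 116.230602  ]
[387.33335865 116.38471802]
[369.70652006 370.46459108]
```

View pics/wrist2.png

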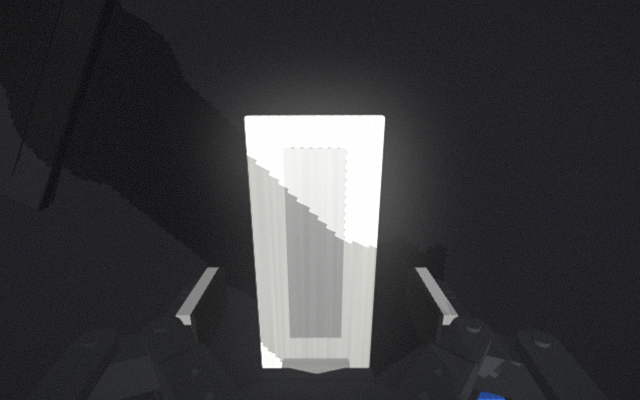

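The wrist view shows the lid's plain-end corners at (245,116) and (384,116), which matches the prediction, and it sits centred between the fingers. I'll go down and grip.

Emit:
play_rows(dp=[[0,0,15],[0,0,15],[0,0,6],[0,0,0],[0,0,0],[0,0,0],[0,0,0],[0,0,0],[0,0,0],[0,0,0],[0,0,0]], delta_rot=[[0,0,0],[0,0,0],[0,0,0],[0,0,0],[0,0,0],[0,0,0],[0,0,0],[0,0,0],[0,0,0],[0,0,0],[0,0,0]], claw=[100,100,100,100,50,50,50,50,50,50,50], force=50)

```text
time: 4.5
eef_pos: [0.5193, -0.3584, 0.006]
tcp_rot: [0.52, 0.854, -0.0, 0.001]
force: [-0.5, 0.0, 5.2]
opening: 0.0648
grip_force: 56.5
```

Emit:
play_rows(dp=[[0,0,-10],[0,0,-20],[0,0,-30],[0,0,-30],[0,0,-30],[0,0,-20],[0,0,0]], delta_rot=[[0,0,0],[0,0,0],[0,0,0],[0,0,0],[0,0,0],[0,0,0],[0,0,0]], claw=[50,50,50,50,50,50,50])

```text
time: 5.2
eef_pos: [0.5205, -0.3589, 0.1483]
tcp_rot: [0.52, 0.854, -0.0, 0.003]
force: [0.3, 0.6, -3.4]
opening: 0.0648
grip_force: 56.6
```

```bash
python3 - <<'E'
from h import *
from scipy.spatial.transform import Rotation as R
w=snap('wrist','wrist3.png');st=bot.state();r=R.from_quat(st['tcp_rot']).as_matrix();p=st['eef_pos']
yaw=np.degrees(np.arctan2(r[1,0],r[0,0]));print(p,yaw,st['opening'],st['grip_force'])
# held lid, underside height relative to TCP assumed +.019 (25-6 mm) ; top = p.z+.027
g=w['pixels'].min(2)
for row in (130,200,300): 
    c=np.where(g[row]>60)[0]; c=c[(c>200)&(c<440)]; print(row,c.min(),c.max())
col=np.where(g[:,315]>60)[0];print(col[:3])
def lidpt(x,y): return p+r@np.array([x,y,0])+[0,0,.027]
for x,y in((.075,.033),(.075,-.033),(-.075,.033),(-.075,-.033)): print(proj(w,lidpt(x,y)))
# target in tool coords
a=np.radians(85.2);u=np.array([np.cos(a),np.sin(a)]);B=np.array([.6245,.1494])
t=B-.140*u;d=t-p[:2];print('target',t,'tool d mm',1000*(r[:2,:2].T@d),'rot',85.2-yaw)
E
```

```text
[ 0.51920991 -0.35825688  0.14601438] 117.34503426449375 0.06478758041106637 56.60464525222778
130 226 408
200 232 402
300 213 420
[118 119 120]
[405.50881208 118.99346579]
[223.17261366 119.08034365]
[379.28381572 421.92045781]
[250.83978546 422.22094431]
target [0.6127851 0.009891 ] tool d mm [284.02575568 252.22702193] rot -32.145034264493745
```

Emit:
play_rows(dp=[[11,10.25,-5],[22,20.5,-5],[22,20.5,0],[22,20.5,0],[22,20.5,0],[22,20.5,0],[22,20.5,0],[22,20.5,0],[22,20.5,0],[22,20.5,0],[22,20.5,0],[11,10.25,0],[0,0,0],[0,0,0],[0,0,0],[0,0,0],[0,0,0],[0,0,0],[0,0,0],[0,0,0]], delta_rot=[[0,0,0],[0,0,0],[0,0,0],[0,0,0],[0,0,0],[0,0,0],[0,0,0],[0,0,0],[0,0,0],[0,0,0],[0,0,0],[0,0,0],[0,0,5.36],[0,0,5.36],[0,0,5.36],[0,0,5.36],[0,0,5.36],[0,0,5.36],[0,0,0],[0,0,0]], claw=[50,50,50,50,50,50,50,50,50,50,50,50,50,50,50,50,50,50,50,50])

```text
time: 7.25
eef_pos: [0.6073, -0.0396, 0.1545]
tcp_rot: [0.736, 0.677, -0.001, -0.001]
force: [-0.6, -1.1, -2.8]
opening: 0.0648
grip_force: 56.6
```

```bash
python3 - <<'E'
from h import *
from scipy.spatial.transform import Rotation as R
w=snap('wrist','wrist4.png');st=bot.state();r=R.from_quat(st['tcp_rot']).as_matrix();p=st['eef_pos']
print(p,np.degrees(np.arctan2(r[1,0],r[0,0])),r[:,2])
a=np.radians(85.2);u=np.array([np.cos(a),np.sin(a)]);n=np.array([-u[1],u[0]]);B=np.array([.6245,.1494])
for x,y in((.079,.041),(.079,-.041),(-.075,.041),(-.075,-.041),(-.045,.027),(-.045,-.027)):
    print(x,y,proj(w,[*(B+x*u+y*n),.085]))
E
```

```text
[ 0.60749943 -0.03956307  0.15466634] 85.27604051601875 [-1.28624054e-03 -1.24813016e-04 -9.99999165e-01]
0.079 0.041 [ 230.91768959 -330.5737404 ]
0.079 -0.041 [ 411.25516995 -330.68344776]
-0.075 0.041 [252.24868189  45.78849929]
-0.075 -0.041 [386.82810571  45.94736372]
-0.045 0.027 [273.14437388 -11.75444213]
-0.045 -0.027 [366.37830529 -11.6698904 ]
```

View pics/wrist4.png

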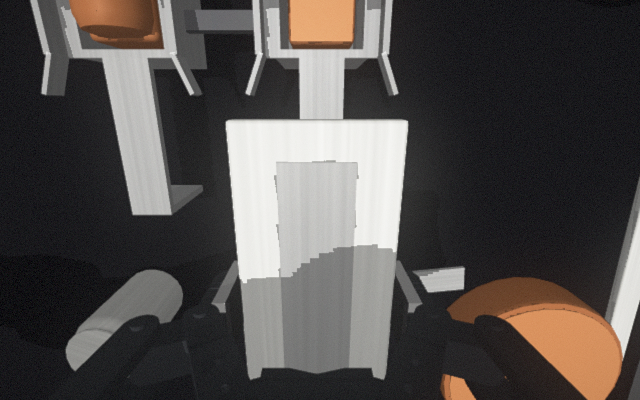

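The wrist view shows the tongue edges at about x=300 and 344, the flare tips at (248,94) and (397,94), and the lid's front corners at (227,120) and (407,120). I'll compute the residual offsets between them.

```bash
python3 - <<'E'
from h import *
s=load('wrist4.png');g=s['pixels'].astype(int).min(2)
for r in (70,85,105,112): 
    c=np.where(g[r,285:360]>110)[0]+285;print(r,c.min(),c.max())
c=np.where(g[130,200:430]>110)[0]+200;print('lid130',c.min(),c.max())
c=np.where(g[220,200:430]>110)[0]+200;print('lid220',c.min(),c.max())
a=np.radians(85.2);u=np.array([np.cos(a),np.sin(a)]);n=np.array([-u[1],u[0]]);B=np.array([.6245,.1494])
def st(uv,z): q=cast(s,uv,z)[:2]-B; return np.round([1000*q@u,1000*q@n],1)
print('tongue',st((321.5,70),.07),st((322,112),.07),st((300,112),.07),st((344,112),.07))
print('flare tips',st((248,95),.085),st((397,95),.085))
print('bend',st((257,52),.085),st((386,52),.085))
print('cake', st((322,46),.056))
print('lid',st((317,120),.182),st((227,121),.182),st((407,121),.182),st((233,230),.182),st((400,230),.182))
d=np.array([.6075,-.0396])-B;print('tcp',1000*d@u,1000*d@n)
E
```

```text
70 299 343
85 299 343
105 300 343
112 300 342
lid130 226 407
lid220 234 399
tongue [-87.1  -1.5] [-113.9   -2. ] [-113.9   13.3] [-113.9  -17.3]
flare tips [-103.2   45.5] [-103.1  -49.5]
bend [-78.4  38.3] [-78.3 -40.7]
cake [-70.5  -1.9]
lid [-114.     1.4] [-114.4   33.4] [-114.3  -30.5] [-156.1   34.7] [-156.   -31.6]
tcp -189.7596737348057 1.1252662174339694
```

Emit:
play_rows(dp=[[12,1,0],[24,2,10],[12,0,25],[0,0,25],[0,0,15],[0,0,3],[0,0,0],[0,0,0]], delta_rot=[[0,0,0],[0,0,0],[0,0,0],[0,0,0],[0,0,0],[0,0,0],[0,0,0],[0,0,0]], claw=[50,50,50,50,50,50,50,50])

```text
time: 8.1
eef_pos: [0.6162, 0.0078, 0.0785]
tcp_rot: [0.736, 0.677, 0.001, 0.001]
force: [0.4, -0.7, -2.4]
opening: 0.0647
grip_force: 56.5
```

```bash
python3 - <<'E'
from h import *
s=snap('wrist','wrist5.png'); p=bot.state()['eef_pos'];print(p)
im=s['pixels'][:200,180:460,::-1];cv2.imwrite('pics/w5c.png',cv2.resize(im,None,fx=2.8,fy=2.8))
E
```

```text
[0.61627996 0.00783626 0.07870903]
```

View pics/w5c.png

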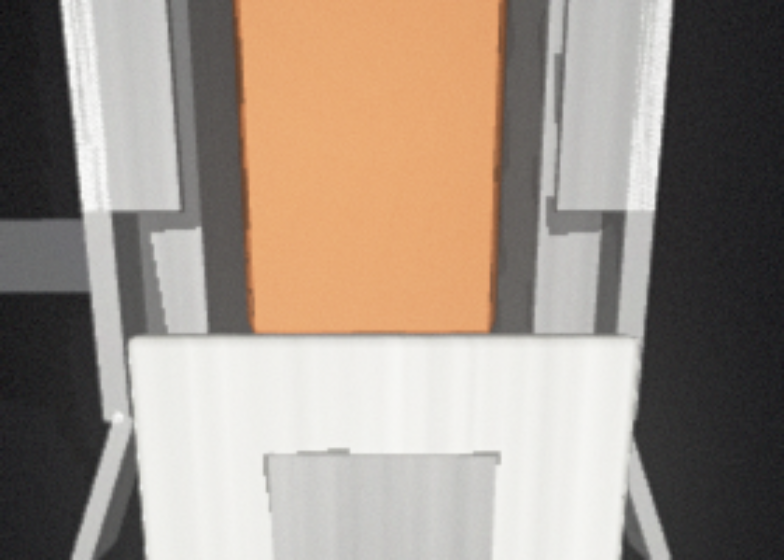

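The crop shows the fences' outer edges at about 98 and 645 at row 340, and the lid from 130 to 638. The lid sits a bit too far right, so I'll quantify that.

```bash
python3 - <<'E'
from h import *
s=load('wrist5.png');p=np.array([.6163,.0078,.0787])
a=np.radians(85.3);u=np.array([np.cos(a),np.sin(a)]);n=np.array([-u[1],u[0]])
def t(x,y,z): q=cast(s,(180+x/2.8,y/2.8),z)[:2]-p[:2]; return np.round([1000*q@u,1000*q@n],1)
f=lambda n,*P:print(n,*[t(*q) for q in P])
f('lid front',(130,338,.1055),(638,338,.1055)); f('lid back',(146,555,.1055),(624,555,.1055))
f('fence outer',(98,338,.085),(645,338,.085)); f('fence outer far',(85,212,.085),(655,212,.085)); f('far2',(62,10,.085),(674,10,.085))
f('lip edges start',(181,210,.085),(558,210,.085)); f('lip edges far',(168,5,.085),(567,5,.085))
f('bend',(115,418,.085))
E
```

```text
lid front [75.6 32.3] [ 75.4 -32.4]
lid back [46.8 32.8] [ 46.5 -33. ]
fence outer [74.6 42.7] [ 74.4 -39.3]
fence outer far [92.1 42.8] [ 91.8 -39.1]
far2 [117.2  43.1] [117.  -39.3]
lip edges start [92.3 29. ] [ 92.1 -25.1]
lip edges far [117.7  28.8] [117.6 -24.8]
bend [62.7 41.3]
```

Emit:
play_rows(dp=[[0,-1.8,0],[0,0,8],[0,0,8],[0,0,6],[0,0,3],[0,0,1],[0,0,0]], delta_rot=[[0,0,0],[0,0,0],[0,0,0],[0,0,0],[0,0,0],[0,0,0],[0,0,0]], claw=[50,50,50,50,50,50,50])

```text
time: 8.85
eef_pos: [0.6134, 0.0082, 0.0512]
tcp_rot: [0.736, 0.677, 0.0, 0.0]
force: [-0.5, 0.1, -3.2]
opening: 0.0648
grip_force: 56.6
```

Emit:
play_rows(dp=[[0,0,0.7],[0,0,0]], delta_rot=[[0,0,0],[0,0,0]], claw=[50,50])

```text
time: 9.05
eef_pos: [0.6137, 0.0083, 0.051]
tcp_rot: [0.736, 0.677, 0.0, 0.0]
force: [-1.3, -0.0, 0.5]
opening: 0.0649
grip_force: 56.8
```

Contact. Release and rise.

Emit:
play_rows(dp=[[0,0,0],[0,0,0],[0,0,0],[0,0,0],[0,0,0],[0,0,0],[0,0,-10],[0,0,-25],[0,0,-35],[0,0,-30],[0,0,0]], delta_rot=[[0,0,0],[0,0,0],[0,0,0],[0,0,0],[0,0,0],[0,0,0],[0,0,0],[0,0,0],[0,0,0],[0,0,0],[0,0,0]], claw=[100,100,100,100,100,100,100,100,100,100,100])

```text
time: 10.15
eef_pos: [0.6169, 0.0087, 0.1565]
tcp_rot: [0.736, 0.677, 0.004, 0.003]
force: [0.8, 0.2, -0.1]
opening: 0.0851
grip_force: 0.0
```

```bash
python3 - <<'E'
from h import *
s=snap('wrist','wrist6.png');st=bot.state();print(st['eef_pos'],st['opening'])
p=st['eef_pos']; c=snap('scene','scene6.png')
a=s['pixels'][:,160:480,::-1]; b=c['pixels'][165:285,270:400,::-1]
b=cv2.resize(b,(433,400),interpolation=cv2.INTER_CUBIC);cv2.imwrite('pics/c6.png',np.hstack([a,b]))
E
```

```text
[0.61524549 0.00839579 0.15388736] 0.08558739458162636
```

View pics/c6.png

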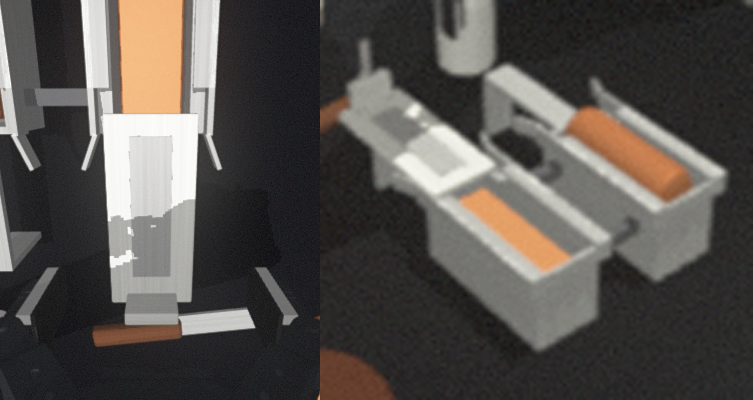

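The lid lies on the tongue, centred, with its plain end between the fences (crop: front at row 115, tab at (152,305)). Next I go behind the tab with the fingers nearly closed.

Emit:
play_rows(dp=[[-20,0,0],[-30,0,0],[-30,0,0],[-28,0,0],[0,0,0],[0,0,20],[0,0,25],[0,0,20],[0,0,4],[0,0,0],[0,0,0]], delta_rot=[[0,0,0],[0,0,0],[0,0,0],[0,0,0],[0,0,0],[0,0,0],[0,0,0],[0,0,0],[0,0,0],[0,0,0],[0,0,0]], claw=[20,20,20,20,20,20,20,20,20,20,20])

```text
time: 11.35
eef_pos: [0.6048, -0.099, 0.0823]
tcp_rot: [0.736, 0.677, 0.0, 0.0]
force: [-0.1, -0.2, 0.4]
opening: 0.0171
grip_force: 0.0
```

Emit:
play_rows(dp=[[5,0,0],[5,0,0],[5,0,0],[5,0,0],[5,0,0],[5,0,0],[0,0,0]], delta_rot=[[0,0,0],[0,0,0],[0,0,0],[0,0,0],[0,0,0],[0,0,0],[0,0,0]], claw=[20,20,20,20,20,20,20])

```text
time: 12.05
eef_pos: [0.607, -0.069, 0.0818]
tcp_rot: [0.736, 0.677, 0.0, 0.0]
force: [-0.2, 0.2, 0.0]
opening: 0.0168
grip_force: 0.3
```

```bash
python3 - <<'E'
from h import *
s=snap('wrist','wrist7.png');st=bot.state();print(st['eef_pos'],st['opening'],st['force'])
c=snap('side','side7.png')
a=s['pixels'][:,160:480,::-1]; b=c['pixels'][165:285,215:345,::-1]
b=cv2.resize(b,(433,400),interpolation=cv2.INTER_CUBIC);cv2.imwrite('pics/c7.png',np.hstack([a,b]))
E
```

```text
[ 0.60689354 -0.06899988  0.08169197] 0.01708798617233126 [0.14479062 0.43392767 0.29811862]
```

View pics/c7.png

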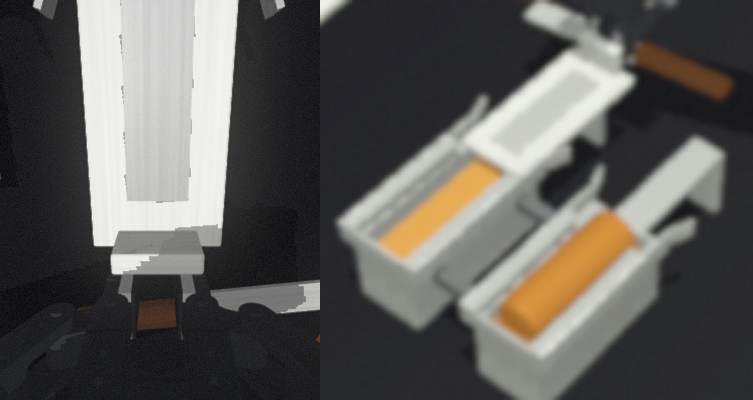

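The fingers are right behind the tab (crop rows 250–290), with the lid square to the guides. Push.

Emit:
play_rows(dp=[[6,0,0],[8,0,0],[8,0,0],[8,0,0],[8,0,0],[8,0,0],[8,0,0],[8,0,0],[8,0,0],[8,0,0],[6,0,0],[6,0,0],[0,0,0]], delta_rot=[[0,0,0],[0,0,0],[0,0,0],[0,0,0],[0,0,0],[0,0,0],[0,0,0],[0,0,0],[0,0,0],[0,0,0],[0,0,0],[0,0,0],[0,0,0]], claw=[20,20,20,20,20,20,20,20,20,20,20,20,20])

```text
time: 13.45
eef_pos: [0.6144, 0.0219, 0.0817]
tcp_rot: [0.736, 0.677, 0.001, -0.0]
force: [-0.8, -0.0, 0.2]
opening: 0.0169
grip_force: 0.0
```

```bash
python3 - <<'E'
from h import *
st=bot.state();print(st['eef_pos'],st['force'])
E
```

```text
[0.61439437 0.02192469 0.08165615] [-0.75474449 -0.01720846  0.24021712]
```

Emit:
play_rows(dp=[[6,0,0],[7,0,0],[7,0,0],[6,0,0],[3,0,0],[2,0,0],[2,0,0],[2,0,0],[0,0,0]], delta_rot=[[0,0,0],[0,0,0],[0,0,0],[0,0,0],[0,0,0],[0,0,0],[0,0,0],[0,0,0],[0,0,0]], claw=[20,20,20,20,20,20,20,20,20])

```text
time: 14.35
eef_pos: [0.6173, 0.0553, 0.0816]
tcp_rot: [0.736, 0.677, 0.0, -0.0]
force: [-0.5, -1.8, 0.8]
opening: 0.0174
grip_force: 0.7
```

Emit:
play_rows(dp=[[1.5,0,0],[1.5,0,0],[0,0,0]], delta_rot=[[0,0,0],[0,0,0],[0,0,0]], claw=[20,20,20])

```text
time: 14.65
eef_pos: [0.6176, 0.0583, 0.0816]
tcp_rot: [0.736, 0.677, 0.0, 0.0]
force: [-0.8, -1.8, 0.9]
opening: 0.0172
grip_force: 0.9
```

Emit:
play_rows(dp=[[1.5,0,0],[1.5,0,0],[0,0,0]], delta_rot=[[0,0,0],[0,0,0],[0,0,0]], claw=[20,20,20])

```text
time: 14.95
eef_pos: [0.6176, 0.0589, 0.0817]
tcp_rot: [0.737, 0.676, -0.001, 0.001]
force: [-0.8, -6.0, 1.6]
opening: 0.0168
grip_force: 2.8
```

```bash
python3 - <<'E'
from h import *
c=snap('scene','scene8.png');print(bot.state()['force'],bot.state()['eef_pos'])
d=snap('side','side8.png')
b=cv2.resize(c['pixels'][185:275,280:380,::-1],(400,360),interpolation=cv2.INTER_CUBIC)
e=cv2.resize(d['pixels'][180:270,215:315,::-1],(400,360),interpolation=cv2.INTER_CUBIC)
cv2.imwrite('pics/c8.png',np.hstack([b,e]))
E
```

```text
[-1.39087851 -5.77449302  2.62759549] [0.61763442 0.0588303  0.08163736]
```

View pics/c8.png

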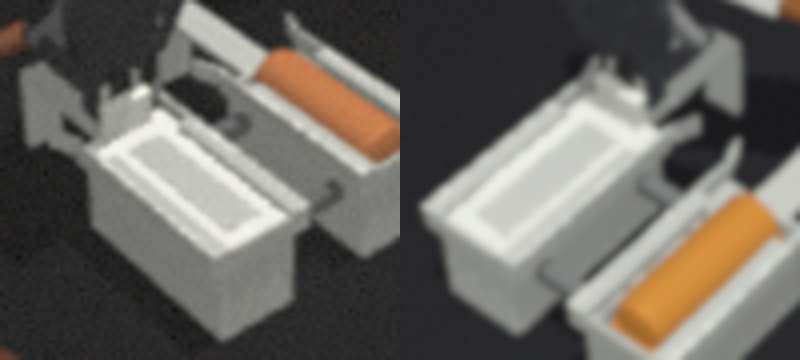

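The lid now covers the tin, with its tab at the mouth and its front at the stop end. TCP stalled at about x=-86, as predicted. I'll give a firmer nudge to confirm it's home.

Emit:
play_rows(dp=[[2,0,0],[2,0,0],[0,0,0]], delta_rot=[[0,0,0],[0,0,0],[0,0,0]], claw=[20,20,20])

```text
time: 15.35
eef_pos: [0.6176, 0.0588, 0.0817]
tcp_rot: [0.737, 0.676, -0.003, 0.002]
force: [-2.7, -11.7, 4.5]
opening: 0.0172
grip_force: 5.6
```

It's firm against the stop. Back off and rise.

Emit:
play_rows(dp=[[-4,0,0],[-8,0,0],[-15,0,0],[-15,0,0],[0,0,-20],[0,0,-40],[0,0,-40],[0,0,-30],[0,0,0],[0,0,0]], delta_rot=[[0,0,0],[0,0,0],[0,0,0],[0,0,0],[0,0,0],[0,0,0],[0,0,0],[0,0,0],[0,0,0],[0,0,0]], claw=[20,20,20,20,20,20,20,20,20,20])

```text
time: 16.35
eef_pos: [0.6147, 0.0223, 0.2122]
tcp_rot: [0.736, 0.676, 0.0, 0.001]
force: [-0.0, 0.4, -0.2]
opening: 0.0172
grip_force: 0.0
```

```bash
python3 - <<'E'
from h import *
s=snap('wrist','wrist9.png');print(bot.state()['eef_pos'],bot.state()['force'])
cv2.imwrite('pics/c9.png',s['pixels'][:,:,::-1])
E
```

```text
[0.61387025 0.0222751  0.2108286 ] [-0.53965863 -0.1702789  -1.07115603]
```

View pics/c9.png

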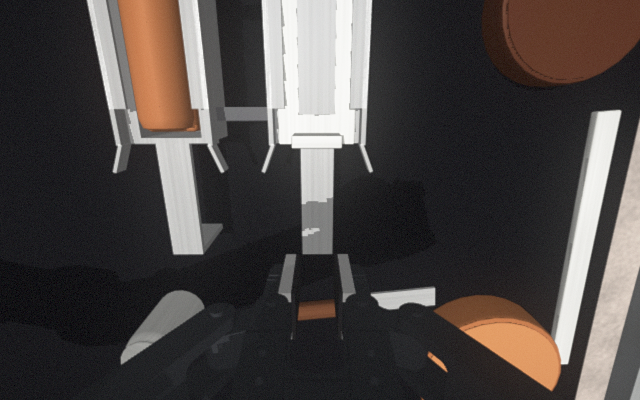

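The lid is in its channel with the tab at the mouth, (317,141), level with the tin's mouth edge. The gripper is clear and the domed cake is uncovered. Handing in.

```bash
python3 -c "
from rig import bot
print(bot.sign_off())"
```

```text
the job is handed in; nothing more can be done
None
```

The lid is fully home against the stop on the level cake's tin (bay_b), the domed cake is uncovered, and the job was handed in at about 16.4 s of the 51 s allowed.

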